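Restart an orbital shaker at its fourth speed

TASK

The orbital shaker was left with its speed dial turned up, and it will only restart from off. With a fingertip, push the dial's pointer all the way back counter-clockwise to the off stop, then push it clockwise, counting the clicks, to the fourth click from off, and then press the round run key all the way down and let it go. Do not grip the dial between the fingers, do not press the run key at any other dial position, and leave the dishes, the cap and the things around where they are.

Things in the scene. Friction and masses are not known exactly. Their poses are not given: they have to be found in the camera images.
- shaker: orbital shaker fixed to the bench, a white housing 180 (x) by 420 (y) by 55 mm high; origin under its centre on the bench; own x to its back, y to its left, z up. Platform on its left; flat console at 55 mm height on its right (own y below -25 mm) with the speed dial at own (0, -85) mm, the run key at own (0, -172) mm
- platform (a point): centre of the shaker's platform floor, 67 mm above the bench, at own (0, 88) mm of the shaker: an aluminium plate 176 (x) by 216 mm (y) with a steel rim up to 73 mm above the bench; two loose petri dishes stand on it
- dial_axis (a point): the dial's axis at the console surface; axes as the shaker's. Skirt 19 mm in radius up to 5.5 mm above the console, hub 11.5 mm in radius up to 28 mm, one pointer bar 9 mm wide, radially out to 40 mm, from 6 to 27 mm above the console; else the console is free round it. Flat marks at 51 mm radius, 30 degrees apart: a dot at off, then seven bars clockwise
- pointer_tip (a point): outer end of the dial's pointer, middle of its top edge: 40 mm from the dial's axis, 27 mm above the console; own x points outward along the pointer, z up; turns with the dial
- speed_dial (a joint): dial angle, rad, growing clockwise from above: 0 at the off stop, a click every 0.5236 (30 degrees), other stop at 3.665; fourth click 2.094. At value q the pointer points 1.833 - q counter-clockwise of the shaker's own x. Springs into the nearest click and stays there. To push it over a click takes about 3 N at 33 mm from the axis
- run_key_top (a point): centre of the top of the round run key, 24 mm wide, top 22 mm above the console when up, in a collar 40 mm wide and 12 mm high
- run_key (a joint): how far the run key is pressed, m: 0 up, 0.006 fully down; a spring of 1.5 N at the top and 5 N at the bottom brings it back; a press of more than 0.0045 counts
- dish_a: petri dish on the platform nearer the dial, 90 mm wide, 15 mm high; origin under its centre; leave it alone
- dish_b: petri dish on the platform farther from the dial, 90 mm wide, 15 mm high; origin under its centre; leave it alone
- cap: ribbed screw cap, 34 mm wide, 12 mm high, on the console behind the run key; origin under its centre; leave it alone
- dropper: small brown dropper bottle, 31 mm wide, 69 mm high, on the bench left of the shaker; leave it alone
- marker: marker pen, 136 mm long, lying on the bench behind the shaker; leave it alone
- tape: roll of tape, 69 mm wide, 19 mm high, lying on the bench behind the shaker on the right; leave it alone

How it is judged:
On the way, in this order (a step that is already met when the one before it is completed fails the run):
1. the dial is back at the off stop (value of joint speed_dial below 0.15 rad), for 0.1 s.
2. the dial rests at the fourth click from off (value of joint speed_dial between 1.944 and 2.244 rad), for 0.3 s.
3. the run key is pressed down with the dial at the fourth click (all of step 2 and value of joint run_key above 0.0045 m), for 0.05 s.
At the end, for the whole second after the job is handed in: the dial rests at the fourth click from off (2.094 rad, within 0.15), the run key is up again (less than 1.5 mm down), and the dishes and the cap lie within 12 mm of where they were (all of step 2 and value of joint run_key below 0.0015 m and distance of each of dish_a, dish_b, cap from where it was at the start of the episode below 0.012 m); the robot touches nothing.
It fails at once if the run key is pressed while the dial is not at the fourth click (value of joint run_key above 0.0045 m and (value of joint speed_dial below 1.9 rad or value of joint speed_dial above 2.29 rad)).
It fails at once if a dish or the cap is shifted by more than 12 mm or lifted (distance of any of dish_a, dish_b, cap from where it was at the start of the episode above 0.012 m).
It fails at once if a bystander on the bench is shifted by more than 20 mm or lifted (distance of any of dropper, marker, tape from where it was at the start of the episode above 0.02 m).
It fails at once if the dial is gripped between the fingers (the grasp point comes into the line of its pointer or hub, at or below 15 mm over its top) (x of the grasp point in the frame of pointer_tip between -0.048 and 0.002 m and y of the grasp point in the frame of pointer_tip between -0.005 and 0.005 m and z of the grasp point in the frame of pointer_tip below 0.015 m).
It also fails if it takes over 72 s, if anything falls off the work surface, if the arm or the gripper's body presses on something with over 40 N, if the wrist force passes 120 N, or if a joint passes its speed limit or range.

ROBOT

A 6-joint arm with a two-finger parallel gripper is mounted at the origin on a cart in front of the work surface, level with it; the furniture and walls round the work are solid. World frame = base frame: x ahead of the robot, y to its left, z up, the work surface at z = 0. Lengths are in m, angles in rad, forces in N, time in s.
With the tool pointing down it reaches from about 0.275 to 0.85 m from the base axis. Payload 19 kg.
Tool frame: the origin (TCP) lies between the finger pads; the fingertips stand 22 mm ahead of it and the grasp point (between the pads) lies 3 mm ahead of it (tip_reach is the distance from the TCP to the fingertips, in m); z points along the fingers, y is the line along which they close (so a half turn about z gives the same grasp; the last joint's range is limited). The gripper opens to 85 mm and grips with 20 to 120 N. Pads are 22 mm wide; open, the fingers measure 114 mm over their backs; the gripper's body (76 mm by 85 mm) begins 54 mm behind the grasp point. The pads swing forward as they close: fully open they stand 13 mm farther back than shut.
Start: joints at [-0.134, 0.15, 1.437, -0, 1.554, -0.134], TCP at [0.575, -0, 0.253] pointing down, gripper open.
Joint ranges: [-2.8, 2.8], [-0.68, 2.1], [0.12, 2.68], [-1.39, 4.53], [0.16, 2.79], [-2.81, 2.81]. Speed limits (rad/s): [1.89, 1.89, 2.22, 3.01, 3.01, 3.01].

INTERFACE

Orientations are given as a 3x3 rotation matrix whose columns are the frame's x, y, z axes.
In Python, from station import state, grab_frame, close_job, trace, spot_point, tip_reach gives the robot as it stands. The module is installed in compiled form; this text tells all that it offers.
- The arm moves only by the tool arm_command, never from a script. Its argument "deltas" is a list of rows, each a list of 7 numbers: the shift along the tool's x, y, z in m, then the turn, a rotation vector about the tool's x, y, z in rad, then the closure, from -1 (fully open) to 1 (shut). In form: [[x, y, z, ax, ay, az, claw], ...]. A call has exactly 8 rows; each row shifts and turns the commanded pose from where the row before left it, along the tool's axes as they then stand; what a row does not reach is not made up. A row lasts 1/10 s, in which the tool goes at most 50 mm and 8.59 degrees, less where a joint would pass 70% of its speed; a pose out of reach is approached as far as the arm can. A call with a gripper value outside its range is refused whole. The fingers move at their own pace and stop on an object; the grip force is fixed at half the most. Time passes only in rows, so rows that do not move let the fingers close, or fill a call up. It gives the time, the measured TCP pose, the force, the opening and the grip force at its end, in the units of the state.
- state(): the state, without advancing time (a new reading comes with each control period).
- grab_frame(name): name is "scene" or "side" or "wrist"; returns a dict with "img" (420x560x3 uint8, red, green, blue), "fx", "fy", "cx", "cy" (pixels), "dist" ([k1, k2, p1, p2, k3] as OpenCV has them; the pictures are not rectified), "world_to_cam" (4x4, takes a point from world to camera coordinates); the wrist camera has in their place "mount" (4x4, takes a point from camera to tool coordinates, whose origin is the TCP and whose axes are the flange's). Camera axes: x right, y down, z forward; pixel columns grow to the right and rows downward; lengths in m; the calibration is good to about 2 mm. A picture is of the moment at which its call begins: read the wrist's pose just before it. There is no depth.
- close_job(): hands the job in; it is judged then, once.
Trained networks look in a picture, given as the dict that the camera call returned (one of the last four; its "shot" number tells which), for a name from the list of things; names that differ only in an ending like _2 or _b are one class to them, and where a whole thing is asked for, a point or a joint stands for the part that bears it (a point fixed in the world has none). Each returns a list of dicts, best first, with "confidence" (0 to 1); they miss things now and then, are a little off and sometimes report something else, mostly with a low value. They report only what shows in the picture. A call takes as long as a camera call.
- trace(query, picture): "region" (420x560 bool, what is visible of it) and "xy" ([column, row] in pixels, amid what is visible of it).
- spot_point(query, picture): "xy" ([column, row] in pixels: a listed point, or the origin of a listed thing).
The state is a dict: "time_s": time; "q": joint angles; "joint_vel": joint speeds; "joint_torque": joint torques, N m; "tool_pos": TCP position; "tool_rot": TCP orientation; "wrist_force": force on the tool from outside, world axes, zero at the start; "wrist_torque": the same for the moment, N m; "width": finger opening in m; "grip_force": force on a finger pad.
Only numpy, scipy, OpenCV 4.12 (cv2) and the standard library are available. Lean on these libraries where they do the work, as an engineer would, in place of code of your own. Each camera call takes 0.05 s, during which the arm holds its last target. There are 200 camera calls.

## Working session

There is one attempt and no reset: what is moved stays moved. The work goes in short steps, Python scripts to look and compute and a tool call to move; the robot and the scene stay as the last step left them, time stands still between calls to the robot, and variables do not carry over. Pictures are saved under pics/ and viewed, at most 10 in all, crops included, and the job is handed in when it is done.

Besides the shell and the picture viewer there is one more tool, called after "Call:" as name(argument=value, ...) on one line, values as JSON. arm_command: Moves the arm, as the interface text tells. Its arguments: {"type":"object","properties":{"deltas":{"type":"array"}},"required":["deltas"]}

```bash
mkdir -p pics
cat > h.py <<'E'
import numpy as np,cv2
from station import *
def cam(n):
    s=state(); f=grab_frame(n)
    if n=='wrist':
        T=np.eye(4);T[:3,:3]=s['tool_rot'];T[:3,3]=s['tool_pos']
        f['world_to_cam']=np.linalg.inv(T@np.array(f['mount']))
    return f
def K(f): return np.array([[f['fx'],0,f['cx']],[0,f['fy'],f['cy']],[0,0,1]])
def onplane(f,xy,z):
    p=cv2.undistortPoints(np.array([[xy]],float),K(f),np.array(f['dist'],float))[0,0]
    W=np.linalg.inv(f['world_to_cam']); d=W[:3,:3]@[p[0],p[1],1]; o=W[:3,3]
    return o+d*(z-o[2])/d[2]
def proj(f,P):
    W=np.array(f['world_to_cam']); return cv2.projectPoints(np.array(P,float).reshape(-1,3),cv2.Rodrigues(W[:3,:3])[0],W[:3,3],K(f),np.array(f['dist'],float))[0][:,0]
def save(f,n,pts=()):
    im=f['img'][:,:,::-1].copy()
    for p in pts: cv2.circle(im,tuple(int(round(v)) for v in p),2,(0,0,255),-1)
    cv2.imwrite('pics/'+n,im)
Z=dict(platform=.067,dial_axis=.055,pointer_tip=.082,run_key_top=.077,dish_a=.067,cap=.055,shaker=0,dropper=0,marker=0,tape=0)
E
python3 - <<'E'
from h import *
s=state();print(s['tool_pos'],s['tool_rot'],tip_reach() if callable(tip_reach) else tip_reach,s['width'])
ims=[]
for n in ['scene','side','wrist']:
    f=cam(n);ims.append(f['img'][:,:,::-1])
    print(n,np.linalg.inv(f['world_to_cam'])[:3,3].round(3))
    for k,z in Z.items():
        for r in spot_point(k,f)[:2]: print(k,round(r['confidence'],2),np.round(r['xy']),onplane(f,r['xy'],z).round(4))
c=np.vstack([np.hstack(ims[:2]),np.hstack([ims[2],ims[2]*0])])
cv2.imwrite('pics/a.png',cv2.resize(c,(800,600),interpolation=cv2.INTER_AREA))
E
```

```text
[5.74777537e-01 2.00474195e-05 2.52657538e-01] [[-4.12873404e-05  9.99999230e-01 -1.24055043e-03]
 [ 9.99999985e-01  4.14943507e-05  1.66844388e-04]
 [ 1.66895735e-04 -1.24054353e-03 -9.99999217e-01]] 0.022 0.08526157600897002
scene [-0.059 -0.663  0.864]
platform 0.89 [269. 223.] [0.506  0.1117 0.067 ]
dial_axis 0.63 [302. 262.] [ 0.4912 -0.0554  0.055 ]
pointer_tip 0.75 [304. 244.] [ 0.5191 -0.0257  0.082 ]
run_key_top 0.49 [324. 283.] [ 0.4744 -0.1563  0.077 ]
dish_a 0.9 [266. 214.] [0.5213 0.149  0.067 ]
dish_a 0.64 [286. 234.] [0.5176 0.0475 0.067 ]
cap 0.67 [347. 278.] [ 0.5479 -0.1637  0.055 ]
shaker 0.79 [285. 260.] [ 0.4954  0.021  -0.    ]
dropper 0.49 [190. 200.] [0.4139 0.4214 0.    ]
dropper 0.34 [347. 280.] [ 0.5821 -0.1353  0.    ]
marker 0.45 [357. 245.] [ 0.7021 -0.0521  0.    ]
tape 0.88 [406. 270.] [ 0.7408 -0.2034  0.    ]
side [0.024 1.364 0.636]
platform 0.94 [305. 213.] [0.5128 0.0904 0.067 ]
platform 0.31 [309. 209.] [0.5128 0.0562 0.067 ]
pointer_tip 0.72 [320. 193.] [ 0.514  -0.0395  0.082 ]
pointer_tip 0.55 [331. 201.] [0.462  0.0102 0.082 ]
run_key_top 0.4
[... 291 characters left out ...]
298.] [0.4176 0.4282 0.    ]
marker 0.53 [268. 207.] [ 0.7022 -0.0586  0.    ]
tape 0.45 [279. 187.] [ 0.743 -0.245  0.   ]
tape 0.25 [330. 204.] [ 0.5215 -0.1606  0.    ]
wrist [0.575 0.075 0.373]
platform 0.92 [192.  65.] [0.5065 0.1099 0.067 ]
platform 0.34 [181. 347.] [ 0.4759 -0.1552  0.067 ]
dial_axis 0.8 [196. 256.] [ 0.4949 -0.0607  0.055 ]
pointer_tip 0.61 [218. 244.] [ 0.5222 -0.0368  0.082 ]
run_key_top 0.9 [182. 344.] [ 0.481  -0.1445  0.077 ]
dish_a 0.8 [206. 133.] [0.5148 0.0567 0.067 ]
dish_a 0.55 [192. 259.] [ 0.494  -0.0581  0.067 ]
cap 0.69 [249. 340.] [ 0.5448 -0.1559  0.055 ]
marker 0.93 [397. 227.] [ 0.7078 -0.0487  0.    ]
tape 0.65 [398. 351.] [ 0.7243 -0.2121  0.    ]
```

View pics/a.png

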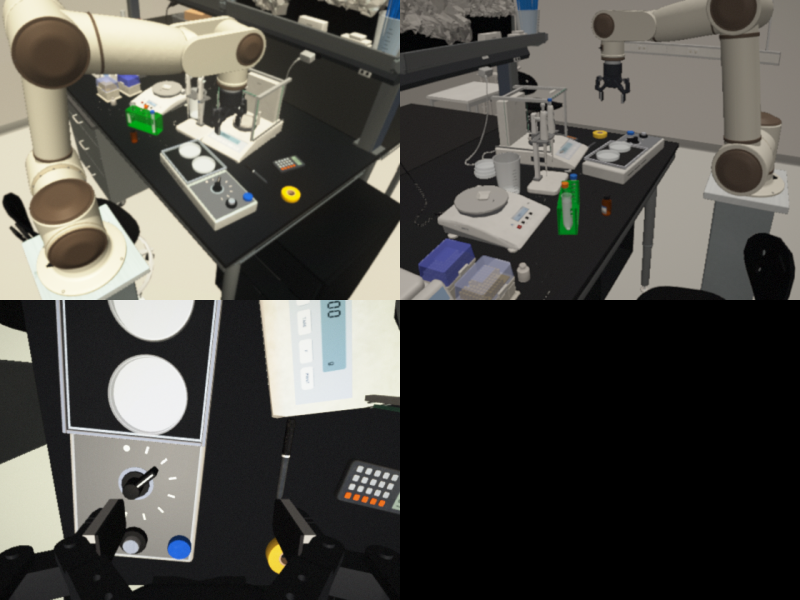

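The wrist view shows the dial with its pointer at about the second click. The off dot is toward +y, and the run key and blue cap are on the right. I'll shut the gripper and look from above the dial.

Call:
arm_command(deltas=[[-0.025, -0.02, 0, 0, 0, 0, 1], [-0.025, -0.02, 0, 0, 0, 0, 1], [-0.025, -0.02, 0, 0, 0, 0, 1], [-0.025, -0.02, 0, 0, 0, 0, 1], [0, 0, 0, 0, 0, 0, 1], [0, 0, 0, 0, 0, 0, 1], [0, 0, 0, 0, 0, 0, 1], [0, 0, 0, 0, 0, 0, 1]])

```text
time_s: 2.45
tool_pos: [0.4954, -0.0994, 0.2532]
tool_rot: [[-0.001, 1.0, -0.0], [1.0, 0.001, 0.0], [0.0, -0.0, -1.0]]
wrist_force: [0.1, -0.6, -0.2]
width: -0.0
grip_force: 0.0
```

```bash
cat > look.py <<'E'
from h import *
import sys
s=state();print(s['tool_pos'].round(4) if hasattr(s['tool_pos'],'round') else s['tool_pos'],s['width'],np.round(s['wrist_force'],1),s['time_s'])
f=cam('wrist');P={}
for k in ['platform','dial_axis','pointer_tip','run_key_top','cap','dish_a']:
    for r in spot_point(k,f)[:1]:
        P[k]=onplane(f,r['xy'],Z[k]);print(k,round(r['confidence'],2),np.round(r['xy']),P[k].round(4))
save(f,sys.argv[1])
if 'dial_axis' in P and 'pointer_tip' in P:
    d=(P['pointer_tip']-P['dial_axis'])[:2];print('r',np.hypot(*d).round(4),'ang',np.degrees(np.arctan2(d[1],d[0])).round(1))
E
python3 look.py b.png
```

```text
[ 0.4954 -0.0994  0.2532] -2.883736808869345e-05 [ 0.1 -0.6 -0.2] 2.45
dial_axis 0.73 [272. 155.] [ 0.4906 -0.062   0.055 ]
pointer_tip 0.92 [309. 126.] [ 0.5204 -0.0358  0.082 ]
cap 0.58 [328. 253.] [ 0.5442 -0.1561  0.055 ]
dish_a 0.66 [305.   0.] [0.5161 0.0569 0.067 ]
r 0.0396 ang 41.3
```

View pics/b.png

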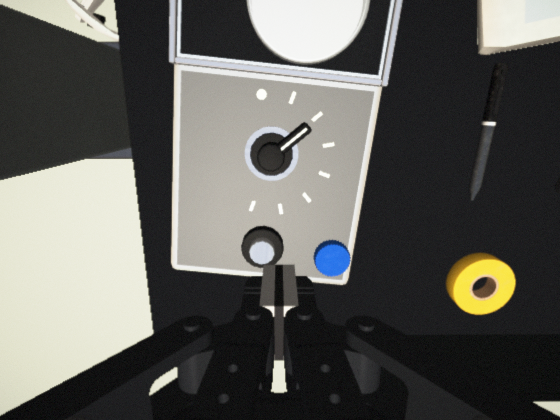

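The picture shows the dial at (271,154), with the pointer toward (309,126) at the second bar past the dot. The marks, the key top (262,252) and the cap (332,258) are all clear. I'll fit the marks to get the axis and yaw.

Run:
```python
from h import *
from scipy.optimize import least_squares
f=cam('wrist')
m=[(261,95),(293,98),(317,117),(328,145),(324,175),(307,197),(280,209),(252,206)]
W=np.array([onplane(f,p,.055)[:2] for p in m])
def g(v):
    a=1.833+v[2]-np.arange(8)*np.pi/6
    return (W-v[:2]-.051*np.c_[np.cos(a),np.sin(a)]).ravel()
r=least_squares(g,[.492,-.061,-.1]);print(r.x,np.degrees(r.x[2]),np.abs(r.fun).max())
y=r.x[2];print('key pred',r.x[:2]+.087*np.array([np.sin(y),-np.cos(y)]),'key px',onplane(f,(262,252),.077))
T=state()['tool_pos'];print('tip px',proj(f,[T[0],T[1],T[2]-.022]))
```

```text
[ 0.48935867 -0.06212289 -0.10342139] -5.925609060484479 0.0005352198569236362
key pred [ 0.48037704 -0.14865803] key px [ 0.48078924 -0.14679125  0.077     ]
tip px [[277.22832563 286.8603417 ]]
```

```bash
cat >> h.py <<'E'
D=np.array([.4894,-.0621]); OFF=99.1
def centre(th,side,r=.029,gap=0):   # side -1: finger on cw side, +1: on ccw side
    t=np.radians(th);u=np.array([np.cos(t),np.sin(t)]);w=side*np.array([-u[1],u[0]])
    return D+r*u+(.0145*abs(w[0])+.011*abs(w[1])+.0045+gap)*w
E
python3 - <<'E'
from h import *
print('ccw');p=None
for th in [39.1,47,55,63,71,79,87,95,97.5]:
    c=centre(th,-1);print(th,c.round(4),None if p is None else (c-p)[::-1].round(4));p=c
print('cw');p=None
for th in [99.1]+list(range(94,-18,-7))+[-18]:
    c=centre(th,1);print(th,c.round(4),None if p is None else (c-p)[::-1].round(4));p=c
E
```

```text
ccw
39.1 [ 0.5259 -0.061 ] None
47 [ 0.5257 -0.0563] [ 0.0047 -0.0002]
55 [ 0.5246 -0.0514] [ 0.005  -0.0011]
63 [ 0.5225 -0.0464] [ 0.0049 -0.0021]
71 [ 0.5194 -0.0418] [ 0.0047 -0.0031]
79 [ 0.5154 -0.0376] [ 0.0042 -0.0041]
87 [ 0.5104 -0.0342] [ 0.0034 -0.0049]
95 [ 0.5067 -0.0315] [ 0.0027 -0.0037]
97.5 [ 0.5058 -0.0307] [ 0.0008 -0.0009]
cw
99.1 [ 0.4645 -0.0367] None
94 [ 0.4677 -0.0345] [0.0022 0.0032]
87 [ 0.4714 -0.0321] [0.0024 0.0037]
80 [ 0.4741 -0.0299] [0.0022 0.0027]
73 [ 0.4772 -0.0281] [0.0019 0.0032]
66 [ 0.4809 -0.0266] [0.0015 0.0037]
59 [ 0.485  -0.0256] [0.001  0.0041]
52 [ 0.4894 -0.0253] [0.0003 0.0044]
45 [ 0.494  -0.0257] [-0.0004  0.0046]
38 [ 0.4986 -0.0268] [-0.0012  0.0047]
31 [ 0.5032 -0.0288] [-0.002   0.0046]
24 [ 0.5076 -0.0316] [-0.0028  0.0043]
17 [ 0.5115 -0.0352] [-0.0036  0.0039]
10 [ 0.5149 -0.0395] [-0.0043  0.0034]
3 [ 0.5175 -0.0444] [-0.0049  0.0027]
-4 [ 0.5195 -0.0477] [-0.0033  0.002 ]
-11 [ 0.5213 -0.0499] [-0.0022  0.0018]
-18 [ 0.523  -0.0526] [-0.0027  0.0017]
```

Call:
arm_command(deltas=[[0.016, 0.019, 0, 0, 0, 0, 1], [0.0154, 0.0186, 0, 0, 0, 0, 1], [0, 0, 0.04, 0, 0, 0, 1], [0, 0, 0.04, 0, 0, 0, 1], [0, 0, 0.03, 0, 0, 0, 1], [0, 0, 0.02, 0, 0, 0, 1], [0, 0, 0, 0, 0, 0, 1], [0, 0, 0, 0, 0, 0, 1]])

```text
time_s: 3.65
tool_pos: [0.5328, -0.0687, 0.124]
tool_rot: [[-0.0, 1.0, 0.0], [1.0, 0.0, -0.0], [-0.0, 0.0, -1.0]]
wrist_force: [0.8, 1.3, 1.0]
width: 0.0001
grip_force: 0.0
```

```bash
python3 look.py c.png
```

```text
[ 0.5328 -0.0687  0.124 ] 0.00012227162357544087 [0.8 1.3 1. ] 3.65
pointer_tip 0.69 [253. 207.] [ 0.5211 -0.0371  0.082 ]
```

View pics/c.png

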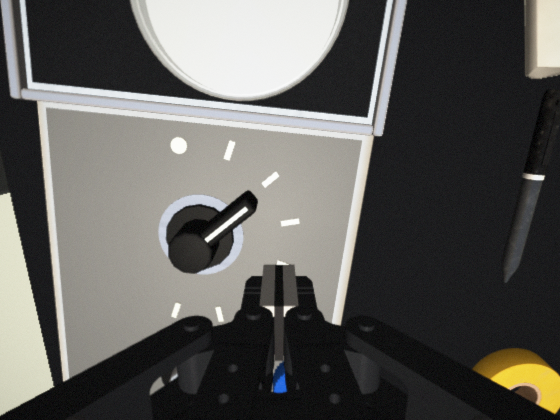

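The closed tip shows at (281,285), clear of the pointer on its clockwise side. I'll descend and push gently counter-clockwise.

Call:
arm_command(deltas=[[0, 0, 0.02, 0, 0, 0, 1], [0, 0, 0.015, 0, 0, 0, 1], [0.004, -0.0035, 0, 0, 0, 0, 1], [0.0037, -0.0035, 0, 0, 0, 0, 1], [0.0047, 0, 0, 0, 0, 0, 1], [0.005, -0.0013, 0, 0, 0, 0, 1], [0.005, -0.002, 0, 0, 0, 0, 1], [0, 0, 0, 0, 0, 0, 1]])

```text
time_s: 4.8
tool_pos: [0.5223, -0.0456, 0.0889]
tool_rot: [[-0.001, 1.0, 0.001], [1.0, 0.001, -0.0], [-0.0, 0.001, -1.0]]
wrist_force: [-0.2, 0.1, -0.8]
width: -0.0004
grip_force: 0.0
```

```bash
python3 look.py d.png
```

```text
[ 0.5223 -0.0456  0.0889] -0.00036182542859498413 [-0.2  0.1 -0.8] 4.8
dial_axis 0.95 [212. 304.] [ 0.4905 -0.0615  0.055 ]
pointer_tip 0.73 [243. 257.] [ 0.5091 -0.0247  0.082 ]
dish_a 0.71 [264.  35.] [0.5176 0.0558 0.067 ]
r 0.0413 ang 63.2
```

View pics/d.png

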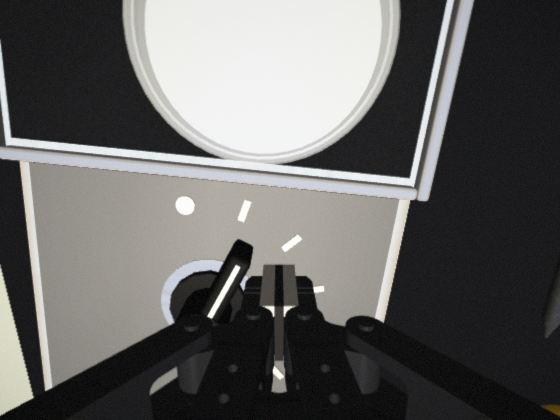

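The pointer tip is now at (243,250), around the first click. I'll keep pushing towards off.

Call:
arm_command(deltas=[[0.003, -0.003, 0, 0, 0, 0, 1], [0.003, -0.003, 0, 0, 0, 0, 1], [0.003, -0.003, 0, 0, 0, 0, 1], [0.0025, -0.0035, 0, 0, 0, 0, 1], [0.002, -0.0035, 0, 0, 0, 0, 1], [0, -0.003, 0, 0, 0, 0, 1], [0, 0, 0, 0, 0, 0, 1], [0, 0, 0, 0, 0, 0, 1]])

```text
time_s: 5.95
tool_pos: [0.5031, -0.0327, 0.0883]
tool_rot: [[-0.0, 1.0, -0.0], [1.0, 0.0, 0.0], [0.0, -0.0, -1.0]]
wrist_force: [0.2, -0.5, 0.4]
width: 0.0003
grip_force: 0.0
```

```bash
python3 look.py e.png
```

```text
[ 0.5031 -0.0327  0.0883] 0.0003003064109205241 [ 0.2 -0.5  0.4] 5.95
pointer_tip 0.84 [228. 281.] [ 0.4836 -0.0218  0.082 ]
dish_a 0.89 [311.  74.] [0.5158 0.0554 0.067 ]
```

View pics/e.png

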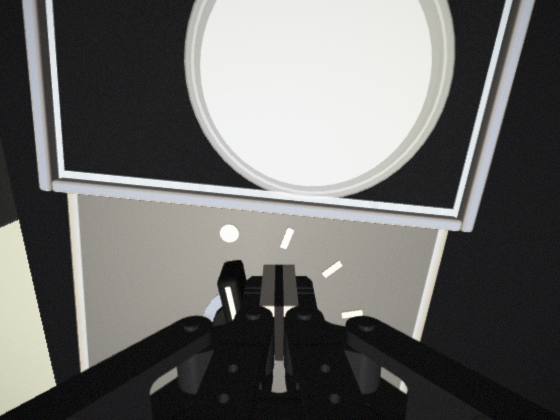

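The pointer now points at the off dot: tip at (232,265), dot at (229,233), angle about 98°. Off is done. Next I'll lift, cross over, and come down on the other side.

Call:
arm_command(deltas=[[0, 0.004, -0.025, 0, 0, 0, 1], [0, 0, -0.03, 0, 0, 0, 1], [-0.004, -0.022, 0, 0, 0, 0, 1], [0, -0.023, 0, 0, 0, 0, 1], [0, 0, 0, 0, 0, 0, 1], [0, 0, 0.03, 0, 0, 0, 1], [0, 0, 0.025, 0, 0, 0, 1], [0, 0, 0, 0, 0, 0, 1]])

```text
time_s: 7.1
tool_pos: [0.4611, -0.0364, 0.0857]
tool_rot: [[0.0, 1.0, -0.004], [1.0, -0.0, 0.001], [0.001, -0.004, -1.0]]
wrist_force: [-0.9, -0.4, 0.3]
width: 0.0
grip_force: 0.0
```

```bash
python3 look.py f.png
python3 - <<'E'
from h import *
f=cam('scene');print([(r['confidence'],onplane(f,r['xy'],.082).round(4)) for r in spot_point('pointer_tip',f)])
E
```

```text
[ 0.4611 -0.0364  0.0857] 2.4705819490436046e-05 [-0.9 -0.4  0.3] 7.1
dial_axis 0.97 [336. 326.] [ 0.4897 -0.0622  0.055 ]
pointer_tip 0.85 [337. 274.] [ 0.4842 -0.0212  0.082 ]
dish_a 0.66 [432.  62.] [0.517  0.0556 0.067 ]
r 0.0413 ang 97.7
[(0.63, array([ 0.478 , -0.0145,  0.082 ]))]
```

View pics/f.png

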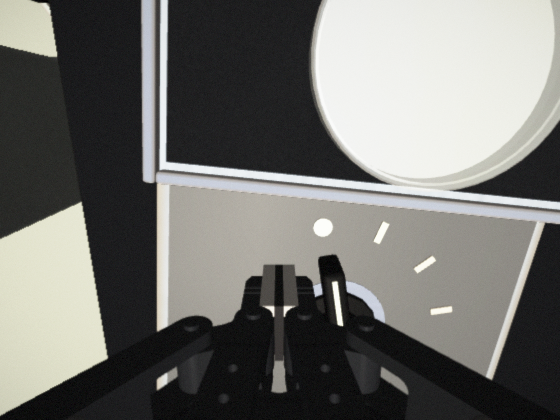

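The pointer still rests at off (98°), with the tip at (337,265) and the finger on its left. I'll push a small amount and see where contact begins.

Call:
arm_command(deltas=[[0.001, 0.004, 0, 0, 0, 0, 1], [0.001, 0.004, 0, 0, 0, 0, 1], [0.001, 0.003, 0, 0, 0, 0, 1], [0, 0.003, 0, 0, 0, 0, 1], [0, 0.0026, 0, 0, 0, 0, 1], [0, 0, 0, 0, 0, 0, 1], [0, 0, 0, 0, 0, 0, 1], [0, 0, 0, 0, 0, 0, 1]])

```text
time_s: 8.35
tool_pos: [0.4789, -0.0337, 0.0883]
tool_rot: [[-0.0, 1.0, 0.0], [1.0, 0.0, 0.0], [0.0, 0.0, -1.0]]
wrist_force: [-0.2, 0.5, -0.3]
width: 0.0001
grip_force: 0.3
```

```bash
python3 look.py g.png
```

```text
[ 0.4789 -0.0337  0.0883] 0.00010496455169435443 [-0.2  0.5 -0.3] 8.35
pointer_tip 0.88 [342. 281.] [ 0.5046 -0.0228  0.082 ]
dish_a 0.82 [377.  70.] [0.5161 0.0559 0.067 ]
```

View pics/g.png

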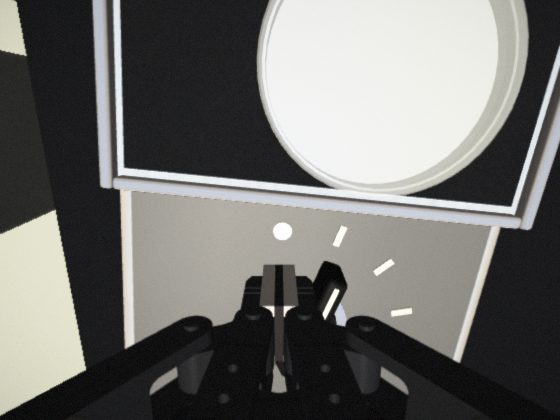

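The pointer is at the first click (69°), so the contact half-width is about 14.5 mm and the planned path applies. Next is the push to click 2.

Call:
arm_command(deltas=[[0.004, 0.003, 0, 0, 0, 0, 1], [0.004, 0.003, 0, 0, 0, 0, 1], [0.0003, 0.0044, 0, 0, 0, 0, 1], [-0.0004, 0.0046, 0, 0, 0, 0, 1], [-0.001, 0.004, 0, 0, 0, 0, 1], [0, 0, 0, 0, 0, 0, 1], [0, 0, 0, 0, 0, 0, 1], [0, 0, 0, 0, 0, 0, 1]])

```text
time_s: 9.5
tool_pos: [0.4979, -0.0268, 0.0883]
tool_rot: [[0.0, 1.0, 0.0], [1.0, -0.0, -0.0], [-0.0, 0.0, -1.0]]
wrist_force: [-0.6, -0.4, 0.8]
width: 0.0001
grip_force: 0.0
```

```bash
cat >> look.py <<'E'
if 'pointer_tip' in P:
    d=P['pointer_tip'][:2]-D;print('angD',np.degrees(np.arctan2(d[1],d[0])).round(1),np.hypot(*d).round(4))
E
python3 look.py i.png
```

```text
[ 0.4979 -0.0268  0.0883] 0.0001460875447689384 [-0.6 -0.4  0.8] 9.5
pointer_tip 0.84 [333. 324.] [ 0.5209 -0.0357  0.082 ]
run_key_top 0.65 [328.  88.] [0.5159 0.056  0.077 ]
dish_a 0.57 [325.  91.] [0.5159 0.0555 0.067 ]
angD 40.0 0.0411
```

Click 2 (40°). Now click 3.

Call:
arm_command(deltas=[[-0.002, 0.0045, 0, 0, 0, 0, 1], [-0.0024, 0.0045, 0, 0, 0, 0, 1], [-0.003, 0.004, 0, 0, 0, 0, 1], [-0.0033, 0.003, 0, 0, 0, 0, 1], [0, 0, 0, 0, 0, 0, 1], [0, 0, 0, 0, 0, 0, 1], [0, 0, 0, 0, 0, 0, 1], [0, 0, 0, 0, 0, 0, 1]])

```text
time_s: 10.65
tool_pos: [0.5138, -0.0375, 0.0884]
tool_rot: [[-0.0, 1.0, 0.0], [1.0, 0.0, -0.0], [-0.0, 0.0, -1.0]]
wrist_force: [-0.5, 0.4, -0.4]
width: -0.0003
grip_force: 0.0
```

```bash
python3 look.py j.png
```

```text
[ 0.5138 -0.0375  0.0884] -0.0003091197603131944 [-0.5  0.4 -0.4] 10.65
dial_axis 0.86 [232. 319.] [ 0.4914 -0.0613  0.055 ]
dish_a 0.67 [285.  62.] [0.517  0.0549 0.067 ]
```

Call:
arm_command(deltas=[[-0.0035, 0.0025, 0, 0, 0, 0, 1], [-0.0035, 0.002, 0, 0, 0, 0, 1], [-0.003, 0.002, 0, 0, 0, 0, 1], [-0.0025, 0.0015, 0, 0, 0, 0, 1], [-0.0015, 0.001, 0, 0, 0, 0, 1], [0, 0, 0, 0, 0, 0, 1], [0, 0, 0, 0, 0, 0, 1], [0.004, 0, 0, 0, 0, 0, 1]])

```text
time_s: 11.8
tool_pos: [0.5229, -0.0477, 0.0883]
tool_rot: [[0.0, 1.0, 0.0], [1.0, -0.0, -0.0], [-0.0, 0.0, -1.0]]
wrist_force: [-0.2, -0.1, 0.7]
width: -0.0
grip_force: 0.0
```

Call:
arm_command(deltas=[[0.006, 0, -0.01, 0, 0, 0, 1], [0, 0, -0.03, 0, 0, 0, 1], [0, 0, -0.04, 0, 0, 0, 1], [-0.02, -0.01, -0.03, 0, 0, 0, 1], [-0.03, -0.02, 0, 0, 0, 0, 1], [-0.04, -0.015, 0, 0, 0, 0, 1], [0, 0, 0, 0, 0, 0, 1], [0, 0, 0, 0, 0, 0, 1]])

```text
time_s: 12.6
tool_pos: [0.4777, -0.1318, 0.1991]
tool_rot: [[0.002, 1.0, 0.001], [1.0, -0.002, -0.0], [-0.0, 0.001, -1.0]]
wrist_force: [-0.9, -1.0, -0.6]
width: 0.0
grip_force: 0.0
```

```bash
python3 look.py k.png
```

```text
[ 0.4777 -0.1318  0.1991] 3.9822975279796897e-05 [-0.9 -1.  -0.6] 12.6
dial_axis 0.95 [297. 118.] [ 0.4922 -0.0615  0.055 ]
pointer_tip 0.9 [357. 130.] [ 0.5297 -0.0689  0.082 ]
run_key_top 0.8 [279. 238.] [ 0.4785 -0.1452  0.077 ]
cap 0.7 [360. 244.] [ 0.5436 -0.1588  0.055 ]
r 0.0383 ang -11.3
angD -9.6 0.0409
```

View pics/k.png

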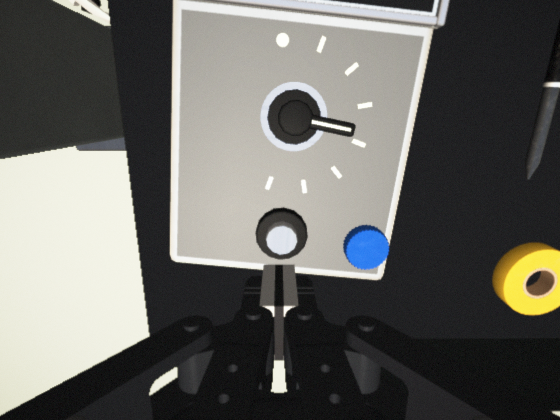

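The pointer reads about -10°, with its tip at (352,128) just short of the fourth bar at (358,142). I'll measure again to see whether it is still settling, fitting the marks to remove camera bias.

Run:
```python
from h import *
from scipy.optimize import least_squares
for _ in range(2):
    f=cam('wrist');p=spot_point('pointer_tip',f)[0]['xy'];P=onplane(f,p,.082)[:2];d=P-D
    print(p,np.degrees(np.arctan2(d[1],d[0])))
m=[(282,40),(321,44),(351,69),(365,105),(358,142),(336,172),(304,186),(269,183)]
W=np.array([onplane(f,q,.055)[:2] for q in m])
def g(v):
    a=1.833+v[2]-np.arange(8)*np.pi/6
    return (W-v[:2]-.051*np.c_[np.cos(a),np.sin(a)]).ravel()
r=least_squares(g,[.492,-.061,-.1]);v=r.x;print(v,np.abs(r.fun).max())
for c in (3,3.5,4):
    a=1.833+v[2]-c*np.pi/6;print(c,proj(f,[v[0]+.04*np.cos(a),v[1]+.04*np.sin(a),.082]),proj(f,[v[0]+.02*np.cos(a),v[1]+.02*np.sin(a),.082]))
# white line direction
R=trace('pointer_tip',f)[0]['region'];g2=cv2.cvtColor(f['img'],cv2.COLOR_RGB2GRAY)
ys,xs=np.nonzero((g2[118:136,308:352]>150));q=np.c_[xs+308,ys+118].astype(np.float32)
l=cv2.fitLine(q,cv2.DIST_HUBER,0,.01,.01).ravel();a=onplane(f,l[2:]-15*l[:2]*np.sign(l[0]),.082);b=onplane(f,l[2:]+15*l[:2]*np.sign(l[0]),.082)
print(len(q),'line ang',np.degrees(np.arctan2(*(b-a)[1::-1])),'q',1.833+v[2]-np.arctan2(*(b-a)[1::-1]))
```

```text
[357.5, 134.4] -11.680623065452782
[359.2, 132.4] -10.118143611638208
[ 0.48933789 -0.06047373 -0.09744684] 0.00045439184524920587
3 [[357.21564301 107.28137806]] [[326.11714869 112.60689548]]
3.5 [[356.7352731  124.16422155]] [[326.0793307  121.03654603]]
4 [[352.15030175 140.20096116]] [[323.95986546 129.14698296]]
297 line ang -4.261068510598709 q 1.8099228346410245
```

The pointer rests at about q≈1.9, just short of the click, so I'll nudge it a few more degrees from the same side.

Call:
arm_command(deltas=[[0.03, 0.015, 0, 0, 0, 0, 1], [0.03, 0.015, 0, 0, 0, 0, 1], [0.03, 0.0148, 0, 0, 0, 0, 1], [0, 0, 0.03, 0, 0, 0, 1], [0, 0, 0.04, 0, 0, 0, 1], [0, 0, 0.03, 0, 0, 0, 1], [0, 0, 0.01, 0, 0, 0, 1], [0, 0, 0, 0, 0, 0, 1]])

```text
time_s: 14.0
tool_pos: [0.5223, -0.0415, 0.0876]
tool_rot: [[0.0, 1.0, -0.002], [1.0, -0.0, 0.001], [0.001, -0.002, -1.0]]
wrist_force: [-0.5, 0.5, 0.5]
width: 0.0
grip_force: 0.0
```

Call:
arm_command(deltas=[[0, 0, 0, 0, 0, 0, 1], [-0.004, 0, 0, 0, 0, 0, 1], [-0.004, 0, 0, 0, 0, 0, 1], [-0.003, 0, 0, 0, 0, 0, 1], [-0.002, 0, 0, 0, 0, 0, 1], [-0.002, 0, 0, 0, 0, 0, 1], [0, 0, 0, 0, 0, 0, 1], [0, 0, 0, 0, 0, 0, 1]])

```text
time_s: 14.8
tool_pos: [0.5226, -0.0566, 0.0882]
tool_rot: [[0.0, 1.0, -0.0], [1.0, -0.0, 0.0], [0.0, -0.0, -1.0]]
wrist_force: [-0.2, 0.7, 1.1]
width: 0.0002
grip_force: 0.0
```

Call:
arm_command(deltas=[[0.005, 0, 0, 0, 0, 0, 1], [0.005, 0, -0.01, 0, 0, 0, 1], [0, 0, -0.03, 0, 0, 0, 1], [0, 0, -0.04, 0, 0, 0, 1], [-0.015, -0.01, -0.03, 0, 0, 0, 1], [-0.03, -0.02, 0, 0, 0, 0, 1], [-0.035, -0.015, 0, 0, 0, 0, 1], [0, 0, 0, 0, 0, 0, 1]])

```text
time_s: 15.6
tool_pos: [0.4765, -0.1288, 0.1994]
tool_rot: [[0.002, 1.0, 0.001], [1.0, -0.002, -0.001], [-0.001, 0.001, -1.0]]
wrist_force: [0.2, 0.4, -0.0]
width: 0.0001
grip_force: 0.0
```

```bash
python3 look.py l.png;python3 look.py l.png; python3 -c "
import cv2;a=cv2.imread('pics/l.png');cv2.imwrite('pics/l2.png',cv2.resize(a[20:280,150:420],None,fx=2.2,fy=2.2))"
```

```text
[ 0.4765 -0.1288  0.1994] 8.50549352504966e-05 [ 0.2  0.4 -0. ] 15.6
platform 0.35 [530. 275.] [ 0.675 -0.178  0.067]
dial_axis 0.76 [298. 120.] [ 0.4911 -0.0604  0.055 ]
run_key_top 0.84 [282. 245.] [ 0.4795 -0.1479  0.077 ]
cap 0.9 [364. 244.] [ 0.545  -0.1559  0.055 ]
[ 0.478  -0.1257  0.1983] -0.0002880222198916822 [-0.7  0.2 -0.8] 15.95
dial_axis 0.85 [295. 126.] [ 0.4907 -0.061   0.055 ]
pointer_tip 0.69 [354. 148.] [ 0.5283 -0.0743  0.082 ]
run_key_top 0.76 [281. 246.] [ 0.4807 -0.1453  0.077 ]
cap 0.68 [361. 253.] [ 0.5449 -0.16    0.055 ]
r 0.0399 ang -19.5
angD -17.4 0.0408
```

View pics/l2.png

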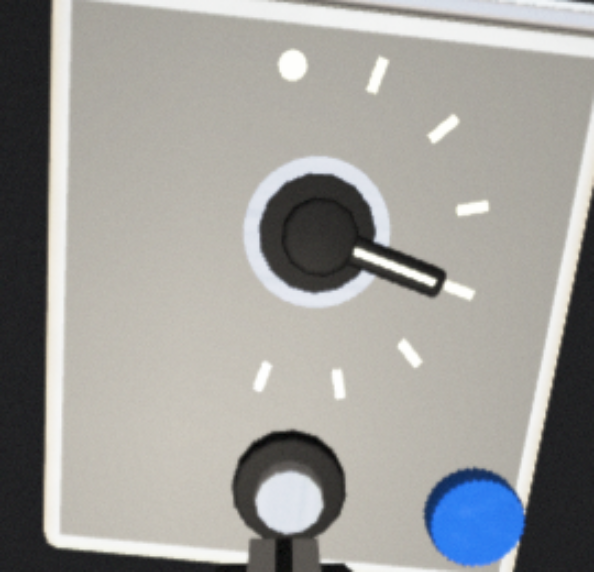

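The pointer is aligned with the fourth bar (crop: pointer end at (440,285), bar at (460,290)). Now I'll press the key.

Call:
arm_command(deltas=[[-0.0205, 0.003, 0, 0, 0, 0, 1], [0, 0, 0.03, 0, 0, 0, 1], [0, 0, 0.035, 0, 0, 0, 1], [0, 0, 0.02, 0, 0, 0, 1], [0, 0, 0.011, 0, 0, 0, 1], [0, 0, 0.004, 0, 0, 0, 1], [0, 0, 0.004, 0, 0, 0, 1], [0, 0, 0, 0, 0, 0, 1]])

```text
time_s: 17.1
tool_pos: [0.481, -0.1472, 0.0949]
tool_rot: [[-0.0, 1.0, 0.001], [1.0, 0.0, -0.0], [-0.0, 0.001, -1.0]]
wrist_force: [-2.1, 2.1, 3.8]
width: 0.0004
grip_force: 1.8
```

Call:
arm_command(deltas=[[0, 0, 0.001, 0, 0, 0, 1], [0, 0, 0.001, 0, 0, 0, 1], [0, 0, 0.001, 0, 0, 0, 1], [0, 0, 0, 0, 0, 0, 1], [0, 0, 0, 0, 0, 0, 1], [0, 0, 0, 0, 0, 0, 1], [0, 0, 0, 0, 0, 0, 1], [0, 0, 0, 0, 0, 0, 1]])

```text
time_s: 17.9
tool_pos: [0.4811, -0.1472, 0.0928]
tool_rot: [[-0.0, 1.0, 0.002], [1.0, 0.0, -0.001], [-0.001, 0.002, -1.0]]
wrist_force: [-6.5, 3.3, 20.4]
width: -0.0003
grip_force: 10.2
```

Force is 20 N, so the key is bottomed. Releasing and retreating.

Call:
arm_command(deltas=[[0, 0, -0.005, 0, 0, 0, 1], [0, 0, -0.01, 0, 0, 0, 1], [0, 0, -0.03, 0, 0, 0, 1], [0, 0, -0.04, 0, 0, 0, 1], [0, 0, -0.03, 0, 0, 0, 1], [0, 0, 0, 0, 0, 0, 1], [0, 0, 0, 0, 0, 0, 1], [0, 0, 0, 0, 0, 0, 1]])

```text
time_s: 18.7
tool_pos: [0.4803, -0.1469, 0.2054]
tool_rot: [[0.0, 1.0, -0.001], [1.0, -0.0, 0.001], [0.001, -0.001, -1.0]]
wrist_force: [0.1, -0.1, 0.4]
width: 0.0001
grip_force: 0.0
```

```bash
python3 look.py m.png; python3 look.py m.png
```

```text
[ 0.4803 -0.1469  0.2054] 6.873734374434206e-05 [ 0.1 -0.1  0.4] 18.7
dial_axis 0.83 [295.  94.] [ 0.4926 -0.06    0.055 ]
pointer_tip 0.94 [351. 115.] [ 0.5289 -0.0744  0.082 ]
run_key_top 0.71 [279. 216.] [ 0.481  -0.1452  0.077 ]
cap 0.59 [358. 221.] [ 0.5443 -0.1564  0.055 ]
r 0.0391 ang -21.7
angD -17.3 0.0414
[ 0.4806 -0.147   0.206 ] 0.00014303403547190113 [ 0.8  0.3 -0.4] 19.05
dial_axis 0.91 [295.  96.] [ 0.4929 -0.062   0.055 ]
pointer_tip 0.56 [350. 114.] [ 0.5289 -0.0741  0.082 ]
run_key_top 0.59 [278. 216.] [ 0.4811 -0.1459  0.077 ]
cap 0.95 [356. 222.] [ 0.5438 -0.1577  0.055 ]
r 0.0379 ang -18.6
angD -16.9 0.0413
```

View pics/m.png

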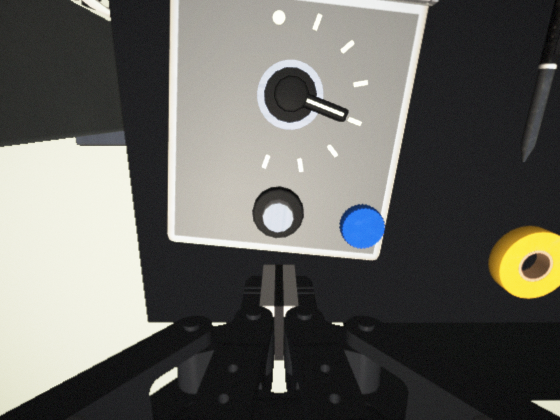

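The pointer is still on the fourth bar (tip (347,115), bar (354,121)), the key is up and the cap is in place. Handing in.

```bash
python3 -c "
from station import *
print(close_job())"
```

```text
the job is handed in; nothing more can be done
None
```

I pushed the dial back to off and then clockwise to the fourth click, pressed the run key fully (about 20 N at the bottom) and released it. The last picture showed the dial on the fourth bar and the cap unmoved, and I handed the job in at about 19 s; no verdict came back.

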